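Eject a stuck reader tray through its release hole

ROBOT

A 6-joint arm with a two-finger parallel gripper is mounted at the origin on a cart in front of the work surface, level with it; the furniture and walls round the work are solid. World frame = base frame: x ahead of the robot, y to its left, z up, the work surface at z = 0. Lengths are in m, angles in rad, forces in N, time in s.
With the tool pointing down it reaches from about 0.375 to 0.925 m from the base axis. Payload 5.7 kg.
Tool frame: the origin (TCP) lies midway between the tips of the shut fingers; the grasp point (between the pads) lies 19 mm behind it; z points along the fingers, x is the direction in which the jaws open and shut, and the axes are right-handed (so a half turn about z gives the same grasp; the last joint's range is limited). The gripper opens to 88 mm and grips with 3 to 60 N. Pads are 20 mm wide; open, the fingers measure 115 mm over their backs; the gripper's body (75 mm by 178 mm) begins 61 mm behind the grasp point.
Start: joints at [-1.259, 0.359, 1.51, -0, 1.272, -0.115], TCP at [0.248, -0.546, 0.192] pointing down, gripper open.
Joint ranges: [-2.97, 2.97], [-1.01, 2.36], [0.21, 2.38], [-0.96, 4.11], [0.2, 2.71], [-2.98, 2.98]. Speed limits (rad/s): [2.39, 2.39, 3.14, 3.14, 3.14, 3.14].

INTERFACE

Orientations are given as a unit quaternion [x, y, z, w].
In Python, from bench import move_ptp, servo_line, goto_joints, move_gripper, sleep, inverse_kinematics, capture, PlanningError, close_job, spot_in, silhouettes, current_clock, current_joint_pos, current_qvel, current_joint_torque, current_position, current_orientation, current_force, current_torque, current_finger_gap gives the robot as it stands. Calls block until the motion is done:
- move_ptp(position, orientation): joint-space move of the TCP to a pose.
- servo_line(position, orientation=None, rate=0.15, contact_N=None): straight line of the TCP; orientation=None keeps the orientation; rate is the mean speed in m/s. With contact_N (N) it stops when the force on the tool has changed by that much, and returns True; else False.
- goto_joints(angles): joint-space move.
- move_gripper(opening): finger opening in m; the grip force is fixed at half the most; returns when the fingers have stopped.
- sleep(seconds).
- inverse_kinematics(position, orientation): joint angles nearest the present ones, or None.
- capture(name): name is "scene" or "top" or "wrist"; returns a dict with "image" (480x640x3 uint8, blue, green, red), "range_z" (480x640 float32, m along the optical axis (not along the pixel's ray), 0 where there is no reading), "intrinsics" (3x3 intrinsics, pixels), "R" (3x3) and "t" (3): a world point X has camera coordinates R X + t. Camera axes: x right, y down, z forward; pixel columns grow to the right and rows downward; lengths in m; the calibration is good to about 2 mm. A picture is of the moment at which its call begins.
A pose or a line that the arm cannot do raises PlanningError and nothing moves.
- close_job(): hands the job in, once; it reports no verdict.
Trained networks look in the newest picture that a camera, given by its name, has taken for a name from the list of things; names that differ only in an ending like _2 or _b are one class to them, and where a whole thing is asked for, a point or a joint stands for the part that bears it (a point fixed in the world has none). Each returns a list of dicts, best first, with "conf" (0 to 1); they miss things now and then, are a little off and sometimes report something else, mostly with a low value. They report only what shows in the picture. A call takes as long as a camera call.
- spot_in(camera, query): "xy" ([column, row] in pixels, amid what is visible of it).
- silhouettes(camera, query): "region" (480x640 bool, what is visible of it) and "xy" ([column, row] in pixels, amid what is visible of it).
Readings, each from a call of its own:
- current_clock(): time.
- current_joint_pos(): joint angles.
- current_qvel(): joint speeds.
- current_joint_torque(): joint torques, N m.
- current_position(): TCP position.
- current_orientation(): TCP orientation.
- current_force(): force on the tool from outside, world axes, zero at the start.
- current_torque(): the same for the moment, N m.
- current_finger_gap(): finger opening in m.
Only numpy, scipy, OpenCV 4.12 (cv2) and the standard library are available. Lean on these libraries where they do the work, as an engineer would, in place of code of your own. Each camera call takes 0.05 s, during which the arm holds its last target. There are 200 camera calls.

TASK

The tray of the grey flight-data reader is locked shut with a circuit board inside. Take the red hex driver out of its stand, push its tip down through the orange-ringed release hole in the reader's top and feel for the hidden spring catch, pressing gently (the driver must never bear on the reader with 15 N or more) until the tray springs out; then put the driver back in its stand, tip down and fully home, and let go. Leave the other things on the bench where they are.

Things in the scene. Friction and masses are not known exactly. Their poses are not given: they have to be found in the camera images.
- release_hole (a point): Centre of the release hole's mouth in the reader's flat top, 60 mm above the bench. Round, 8 mm across, straight down through the 6 mm top, an orange ring painted round it; on the reader's middle line, 25 mm from its rear edge. Axes are the reader's. The hidden cap sits 19 to 37 mm below the mouth: how deep varies, cannot be seen and is not reported.
- tray (a joint): How far the tray has sprung out, in m: 0 locked, 0.035 fully out (towards the reader's -x); it stays out. The cap under the hole meets the driver's tip with about 4 N, rising to 6 N; after some 5 mm of travel it lets the tray go, whose own spring drives it out. 7 mm below its rest height the cap meets a hard stop, where the force shoots up.
- tray_front (a point): Middle of the tray's blue front plate (90 mm wide, 24 mm high) on the reader's -x face, 20 mm above the bench; axes as the reader's.
- driver_grip (a point): Point on the axis of the red hex driver to hold it by, in its round red handle, 18 mm across there. The handle's end lies 41.5 mm beyond this point, its shoulder 53 mm before it, the tip 131.5 mm before it. Its y axis points from tip to handle's end: up while it stands. It starts in the stand, tip down, the handle's shoulder on the stand's top.
- driver_tip (a point): The rounded tip of the red driver. A straight steel shank 4.4 mm across runs 78.5 mm from the handle's shoulder to here. Axes as driver_grip.
- stand_mouth (a point): Centre of the mouth of the bore in the top of the stand, a fixed aluminium block 44 x 44 x 82 mm high on a dark 70 mm foot plate. The bore is round, 8 mm across, and goes all the way down; the shank drops in until the handle's shoulder rests on the stand's top, the tip then about 78 mm below the mouth. z is up.
- blue_driver: Blue-handled hex driver lying on the bench, 163 mm long, not to be disturbed; origin at the middle of its underside, y along it towards the handle.
- solder_reel: Blue reel of solder lying flat, about 53 mm wide, 32 mm high, not to be disturbed; origin in its underside.
- battery_pack: Battery pack lying flat, 36 x 110 x 30 mm with its leads, not to be disturbed; origin in its underside.
- cutters: Blue flush cutters lying flat, 30 x 114 x 10 mm, not to be disturbed; origin at the middle of the underside.
- bottle: Plastic bottle with a red cap, 47 mm across, 96 mm high, standing, not to be disturbed; origin at the centre of its underside.
- driver: The red driver's body frame (173 mm long, 60 to 90 g), 45 mm from driver_grip towards the tip and 9 mm off the axis; y as there. Grasp it at driver_grip.
- reader: The reader: a fixed light-grey box, 110 (x) x 100 (y) x 60 mm high, with a black front panel and a blue tray in its -x face. Origin at the centre of its underside. Inside, right under the release hole, is the flat cap (22 mm across) of a spring catch that pushes straight down.

How it is judged:
On the way, in this order (a step that is already met when the one before it is completed fails the run):
1. the driver's tip is through the release hole (z of driver_tip in the frame of release_hole below -0.008 m and horizontal distance between driver_tip and release_hole below 0.006 m), for 0.1 s.
2. the tray has sprung out while the driver is in the hole (value of joint tray above 0.02 m and z of driver_tip in the frame of release_hole below -0.006 m and horizontal distance between driver_tip and release_hole below 0.006 m), for 0.05 s.
At the end, for the whole second after the job is handed in: The tray stands at least 30 mm out; the red driver stands still and released in its stand, tip down, upright within 7 degrees, its tip at least 74 mm below the stand's mouth and within 8 mm of the bore's axis (value of joint tray above 0.03 m and horizontal distance between driver_tip and stand_mouth below 0.008 m and z of driver_tip in the frame of stand_mouth below -0.074 m and angle between driver_grip's own y axis and vertical below 0.12 rad and linear speed of driver below 0.02 m/s and velocity of joint tray below 0.02 m/s); the robot touches nothing.
It fails at once if the driver bears on the reader (its case, tray or catch) with 15 N or more (contact force between driver and reader above 15 N).
It fails at once if the robot touches the reader with more than 10 N (contact force between any of the fingers, the arm and reader above 10 N).
It fails at once if one of the other things (blue driver, solder reel, battery pack, cutters, bottle) is moved by more than 20 mm (distance of any of blue_driver, solder_reel, battery_pack, cutters, bottle from where it was at the start of the episode above 0.02 m).
It also fails if it takes over 61 s, if anything falls off the work surface, if the arm or the gripper's body presses on something with over 40 N, if the wrist force passes 120 N, or if a joint passes its speed limit or range.

## Working session

There is one attempt and no reset: what is moved stays moved. The work goes in short steps, each a Python script; the robot and the scene stay as the last script left them, time stands still between calls to the robot, and variables do not carry over. Pictures are saved under pics/ and viewed, about 8 in all and at most 12, crops included, and the job is handed in when it is done.

```bash
mkdir -p pics; ls; cat > h.py <<'E'
import numpy as np, cv2
from bench import *
def world(c,u,v,z=None,h=None):
    K=c["intrinsics"];R=c["R"];t=c["t"]
    d=R.T@(np.linalg.inv(K)@np.array([u,v,1.0])); o=-R.T@t
    s=(h-o[2])/d[2] if h is not None else z
    return o+d*s
def cloud(c):
    K=c["intrinsics"];Z=c["range_z"];v,u=np.mgrid[0:480,0:640]
    P=np.stack([(u-K[0,2])/K[0,0]*Z,(v-K[1,2])/K[1,1]*Z,Z],-1)
    return (P-c["t"])@c["R"]
E
python3 - <<'E'
from h import *
for n in ("scene","top"):
    c=capture(n); cv2.imwrite(f"pics/{n}0.png",c["image"]); W=cloud(c)
    print(n,"cam at",(-c["R"].T@c["t"]).round(3))
    for q in ["release_hole","tray_front","driver_grip","driver","stand_mouth","reader","blue_driver","solder_reel","battery_pack","cutters","bottle"]:
        for s in spot_in(n,q)[:2]:
            u,v=s["xy"]; print(q,round(s["conf"],2),np.round([u,v]),W[int(v),int(u)].round(3))
print(current_clock(),current_orientation(),current_force())
E
```

```text
pics
scene cam at [-0.275 -0.754  0.795]
release_hole 0.9 [230. 269.] [0.408 0.107 0.063]
tray_front 0.78 [212. 290.] [0.371 0.131 0.016]
driver_grip 0.83 [385. 272.] [ 0.517 -0.219  0.139]
driver_grip 0.25 [278. 293.] [ 0.439 -0.005  0.034]
driver 0.7 [380. 268.] [ 0.515 -0.211  0.146]
stand_mouth 0.67 [385. 312.] [ 0.507 -0.233  0.058]
stand_mouth 0.43 [382. 270.] [ 0.516 -0.213  0.144]
reader 0.59 [228. 273.] [0.395 0.099 0.06 ]
reader 0.48 [384. 312.] [ 0.504 -0.233  0.059]
blue_driver 0.58 [259. 310.] [0.385 0.002 0.015]
solder_reel 0.82 [279. 292.] [0.445 0.    0.031]
battery_pack 0.7 [322. 323.] [ 0.431 -0.136  0.024]
cutters 0.81 [405. 277.] [ 0.688 -0.161  0.009]
bottle 0.26 [278. 294.] [0.444 0.003 0.025]
top cam at [ 0.449 -0.036  1.443]
release_hole 0.7 [262. 294.] [0.434 0.135 0.06 ]
tray_front 0.38 [322. 313.] [ 0.392 -0.003  0.019]
driver_grip 0.53 [418. 254.] [ 0.522 -0.206  0.16 ]
stand_mouth 0.77 [413. 258.] [ 0.517 -0.205  0.082]
reader 0.82 [260. 297.] [0.428 0.136 0.068]
reader 0.31 [461. 190.] [ 0.671 -0.311  0.085]
blue_driver 0.59 [320. 314.] [0.389 0.004 0.01 ]
solder_reel 0.92 [315. 284.] [0.457 0.015 0.001]
solder_reel 0.38 [418. 255.] [ 0.52  -0.207  0.154]
battery_pack 0.73 [380. 288.] [ 0.452 -0.134  0.028]
cutters 0.78 [380. 185.] [ 0.696 -0.136  0.007]
cutters 0.68 [381. 287.] [ 0.454 -0.136  0.034]
bottle 0.77 [464. 192.] [ 0.668 -0.314  0.092]
1.2 [ 8.40824543e-01 -5.41307753e-01 -5.17379126e-05 -3.63966794e-05] [ 0.67991081  0.02456775 -0.2854375 ]
```

```bash
sleep 1; ls pics
```

```text
scene0.png
top0.png
```

```bash
python3 - <<'E'
import cv2
a=cv2.imread("pics/top0.png");b=cv2.imread("pics/scene0.png")
cv2.imwrite("pics/t1.png",cv2.resize(a[140:380,200:500],(750,600),interpolation=cv2.INTER_CUBIC))
cv2.imwrite("pics/s1.png",cv2.resize(b[200:380,180:440],(800,554),interpolation=cv2.INTER_CUBIC))
E
```

```text
(no output)
```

View pics/t1.png

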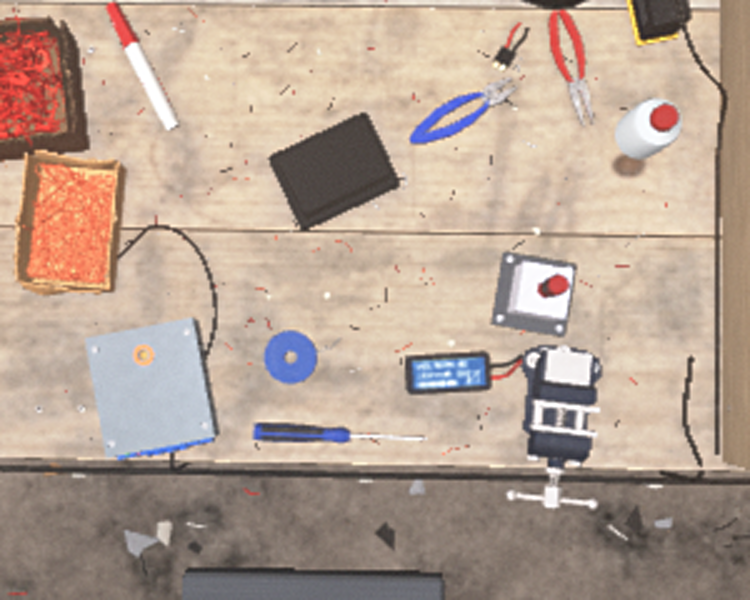

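View pics/s1.png

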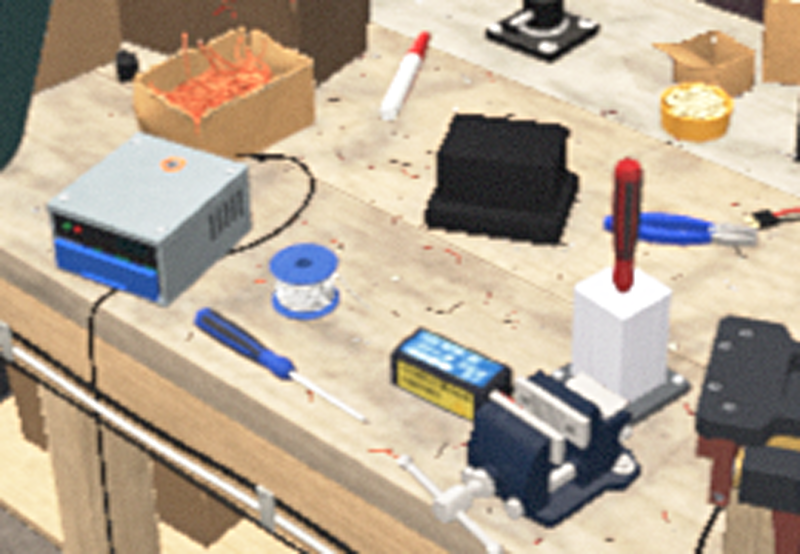

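The top view shows the reader at lower left, its hole at crop (144,354), and the stand with the red driver at (540,290). The scene view confirms the driver is upright and the tray front faces the robot. Next I'll take close wrist views of both.

```bash
cat >> h.py <<'E'
Q=[2**-.5,-2**-.5,0,0]
E
python3 - <<'E'
from h import *
np.set_printoptions(precision=4,suppress=True)
for i,(x,y,z) in enumerate([(0.50,-0.207,0.34),(0.45,0.14,0.25)]):
    move_ptp([x,y,z],Q); sleep(.3)
    c=capture("wrist"); cv2.imwrite(f"pics/w{i}.png",c["image"]); np.savez(f"w{i}.npz",**c)
    print(current_position(),current_clock(),"cam",-c["R"].T@c["t"],current_joint_pos())
    for q in ["release_hole","driver_grip","stand_mouth","reader"]:
        print(q,[(round(s["conf"],2),np.round(s["xy"])) for s in spot_in("wrist",q)[:2]])
a=np.hstack([cv2.imread(f"pics/w{i}.png") for i in (0,1)]); cv2.imwrite("pics/w01.png",cv2.resize(a,(800,300),interpolation=cv2.INTER_AREA))
E
```

```text
[ 0.4998 -0.2074  0.3398] 3.1917 cam [ 0.5686 -0.2088  0.532 ] [-0.5209  0.1719  1.4098 -0.      1.5602  1.0505]
release_hole [(0.62, array([ 76., 249.])), (0.17, array([327., 190.]))]
driver_grip [(0.88, array([329., 193.])), (0.47, array([ 78., 251.]))]
stand_mouth [(0.73, array([326., 173.]))]
reader [(0.85, array([ 78., 250.]))]
[0.4503 0.1395 0.2501] 5.1 cam [0.5191 0.1381 0.4424] [ 0.1538  0.1173  1.6921 -0.0001  1.3321  1.7256]
release_hole [(0.92, array([324., 230.]))]
driver_grip []
stand_mouth [(0.68, array([619., 142.]))]
reader [(0.95, array([326., 227.]))]
```

View pics/w01.png

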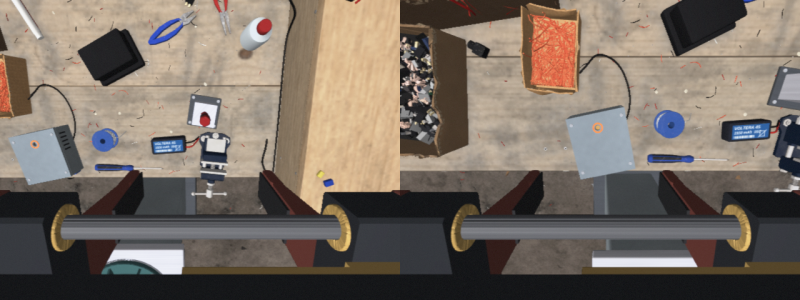

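The left wrist view shows the red handle at about full px (329,193). The right one shows the orange ring at about (315,203), so the network's (324,230) is off. I'll measure by colour and depth and compare the cameras.

```bash
python3 - <<'E'
from h import *
np.set_printoptions(precision=4,suppress=True)
caps={"w0":dict(np.load("w0.npz")),"w1":dict(np.load("w1.npz")),"top":capture("top"),"scene":capture("scene")}
box={"ring":([.40,.08],[.52,.2]),"stand":([.44,-.27],[.58,-.15])}
for n,c in caps.items():
    W=cloud(c); hsv=cv2.cvtColor(c["image"],cv2.COLOR_BGR2HSV).astype(int); H,S,V=hsv[...,0],hsv[...,1],hsv[...,2]
    ins=lambda k:(W[...,:2]>box[k][0]).all(-1)&(W[...,:2]<box[k][1]).all(-1)&(c["range_z"]>0)
    m=ins("ring")&(abs(W[...,2]-.06)<.015)&(H>4)&(H<22)&(S>90)
    v,u=np.nonzero(m)
    if len(u)>8:
        (cx,cy),ax,a=cv2.fitEllipse(cv2.convexHull(np.c_[u,v].astype(np.float32)))
        print(n,"ring",len(u),"mean",world(c,u.mean(),v.mean(),h=.06),"ell",world(c,cx,cy,h=.06),np.round(ax,1),"z",np.median(W[m][:,2]))
    m=(abs(W[...,2]-.06)<.012)&ins("ring")|((abs(W[...,2]-.06)<.012)&(W[...,0]>.33)&(W[...,0]<.53)&(W[...,1]>.05)&(W[...,1]<.25))
    r=cv2.minAreaRect(W[m][:,:2].astype(np.float32)); print(n,"reader top",r, "n",m.sum())
    m=ins("stand")&(abs(W[...,2]-.082)<.008)&(S<60)
    P=W[m][:,:2]; 
    if len(P)>20: print(n,"stand rect",cv2.minAreaRect(P.astype(np.float32)),len(P),np.median(W[m][:,2]))
    red=((H<8)|(H>172))&(S>120)&ins("stand")
    for lo,hi in ((.10,.12),(.12,.145),(.145,.165),(.165,.19)):
        m=red&(W[...,2]>lo)&(W[...,2]<hi)
        if m.sum()>3: print(n,"red",lo,m.sum(),np.median(W[m],0),W[m].min(0),W[m].max(0))
E
```

```text
w0 ring 156 mean [0.4891 0.1652 0.06  ] ell [0.4854 0.17   0.06  ] [49.4 73.3] z 0.05983915304896785
w0 reader top ((0.4571305513381958, 0.1441350281238556), (0.1681355983018875, 0.10440772026777267), 12.093585968017578) n 6453
w0 stand rect ((0.521869421005249, -0.21554073691368103), (0.04411563649773598, 0.04418997839093208), 81.020751953125) 973 0.0817641363332342
w0 red 0.12 6 [ 0.5304 -0.2152  0.1334] [ 0.5287 -0.218   0.1271] [ 0.5309 -0.2104  0.1379]
w0 red 0.145 9 [ 0.5308 -0.2164  0.1582] [ 0.5302 -0.2185  0.1478] [ 0.5312 -0.2133  0.1626]
w0 red 0.165 227 [ 0.5231 -0.215   0.1765] [ 0.5139 -0.2219  0.1652] [ 0.5311 -0.2073  0.1787]
w1 ring 202 mean [0.4831 0.1629 0.06  ] ell [0.4887 0.1677 0.06  ] [33.  89.8] z 0.05991098740490229
w1 reader top ((0.4573215842247009, 0.1643737107515335), (0.17695365846157074, 0.14130200445652008), 11.904842376708984) n 9690
top ring 30 mean [0.4596 0.1453 0.06  ] ell [0.4599 0.1445 0.06  ] [7.4 8.3] z 0.062217728112085216
top reader top ((0.4259471297264099, 0.1205030232667923), (0.094398133456707, 0.07061083614826202), 10.285115242004395) n
[... 314 characters left out ...]
 [12.5 21.9] z 0.057484821876021906
scene reader top ((0.4600445330142975, 0.15261851251125336), (0.20234979689121246, 0.12386500090360641), 25.719511032104492) n 1634
scene stand rect ((0.521571695804596, -0.21444524824619293), (0.04884897172451019, 0.04851296916604042), 82.96441650390625) 338 0.08125614741696058
scene red 0.1 29 [ 0.5173 -0.2155  0.1067] [ 0.5143 -0.2207  0.1003] [ 0.5224 -0.2107  0.1191]
scene red 0.12 45 [ 0.516  -0.2156  0.1345] [ 0.5121 -0.2233  0.1208] [ 0.5223 -0.2097  0.1444]
scene red 0.145 31 [ 0.515  -0.2141  0.1547] [ 0.5109 -0.2232  0.1451] [ 0.52   -0.2111  0.1644]
scene red 0.165 57 [ 0.5176 -0.2144  0.1743] [ 0.5137 -0.2223  0.1651] [ 0.5307 -0.2063  0.1791]
```

```bash
cat >> h.py <<'E'
def ring(c,g=(.46,.145),r=.014):
    W=cloud(c); hsv=cv2.cvtColor(c["image"],cv2.COLOR_BGR2HSV).astype(int)
    m=(np.hypot(W[...,0]-g[0],W[...,1]-g[1])<r)&(abs(W[...,2]-.06)<.04)&(hsv[...,0]>4)&(hsv[...,0]<22)&(hsv[...,1]>80)
    v,u=np.nonzero(m)
    if len(u)<8: return None
    (cx,cy),ax,a=cv2.fitEllipse(cv2.convexHull(np.c_[u,v].astype(np.float32)))
    return len(u),(u.mean(),v.mean()),(cx,cy),ax,world(c,u.mean(),v.mean(),h=.06),world(c,cx,cy,h=.06)
E
python3 - <<'E'
from h import *
np.set_printoptions(precision=4,suppress=True)
for n in ("w0","w1"): print(n,ring(dict(np.load(n+".npz"))))
move_ptp([.522,-.215,.26],Q)
servo_line([.522,-.215,.116],rate=.12)
f0=current_force(); move_gripper(0.0); sleep(.3)
print("gap",current_finger_gap(),"force",current_force()-f0,current_position(),current_clock())
servo_line([.522,-.215,.25],rate=.1); sleep(.3)
c=capture("wrist"); cv2.imwrite("pics/w2.png",c["image"]); np.savez("w2.npz",**c)
t=capture("top"); s=capture("scene"); np.savez("s2.npz",**s); np.savez("t2.npz",**t)
print("gap",current_finger_gap(),current_position(),current_orientation(),current_force(),current_clock())
g=(c["R"]@np.array([.522,-.215,.1375])+c["t"]); print("tip exp px wrist",c["intrinsics"]@g/g[2])
g=(s["R"]@np.array([.522,-.215,.1375])+s["t"]); p=s["intrinsics"]@g/g[2]; print("scene",p); a,b=int(p[0]),int(p[1])
x=cv2.resize(s["image"][b-90:b+60,a-75:a+75],(450,450),interpolation=cv2.INTER_CUBIC)
cv2.imwrite("pics/v2.png",np.hstack([cv2.resize(c["image"],(600,450))[:,125:475],x]))
E
```

```text
w0 (85, (np.float64(55.305882352941175), np.float64(230.8235294117647)), (55.282291412353516, 230.6723175048828), (11.899092674255371, 14.546341896057129), array([0.4583, 0.1443, 0.06  ]), array([0.4585, 0.1443, 0.06  ]))
w1 (158, (np.float64(315.89240506329116), np.float64(203.99367088607596)), (315.98333740234375, 204.12477111816406), (16.39435577392578, 16.628673553466797), array([0.4588, 0.144 , 0.06  ]), array([0.4586, 0.1439, 0.06  ]))
gap 0.017052409708445935 force [-0.601   0.6935 -0.5182] [ 0.522 -0.215  0.116] 9.5
gap 0.017127835529286137 [ 0.522  -0.215   0.2499] [ 0.7071 -0.7071 -0.0001  0.    ] [-0.1785  0.0446 -0.3694] 11.4417
tip exp px wrist [320.119  227.7657   1.    ]
scene [383.6581 270.7721   1.    ]
```

View pics/v2.png

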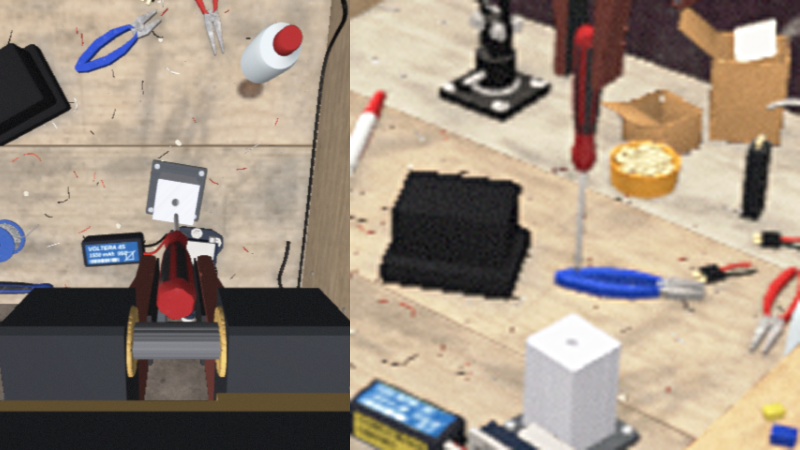

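Driver held (gap 17 mm). In the wrist view the tip is at about full px (322,229), expected (320,228), and the stand bore at about (320,215). Zooming in on tip and bore.

```bash
python3 - <<'E'
from h import *
np.set_printoptions(precision=4,suppress=True)
c=dict(np.load("w2.npz"));s=dict(np.load("s2.npz"))
a=cv2.resize(c["image"][200:250,295:345],(400,400),interpolation=cv2.INTER_CUBIC)
b=cv2.resize(s["image"][235:285,358:408],(400,400),interpolation=cv2.INTER_CUBIC)
cv2.imwrite("pics/z2.png",np.hstack([a,b]))
g=cv2.cvtColor(c["image"],cv2.COLOR_BGR2GRAY).astype(float)
W=cloud(c); m=(abs(W[...,2]-.082)<.006)&(abs(W[...,0]-.522)<.03)&(abs(W[...,1]+.215)<.03)
print("rect",cv2.minAreaRect(W[m][:,:2].astype(np.float32)))
sub=np.zeros_like(m);sub[205:222,312:330]=1
d=np.where(sub,np.clip(np.median(g[m])-25-g,0,None),0); v,u=np.nonzero(d>0); w=d[d>0]
print("bore px",(u*w).sum()/w.sum(),(v*w).sum()/w.sum(),len(u),world(c,(u*w).sum()/w.sum(),(v*w).sum()/w.sum(),h=.082))
E
```

```text
rect ((0.5220170021057129, -0.2154942750930786), (0.04403338208794594, 0.04422765225172043), 80.7667465209961)
bore px 319.6704934049829 215.44015632633122 58 [ 0.5221 -0.2143  0.082 ]
```

View pics/z2.png

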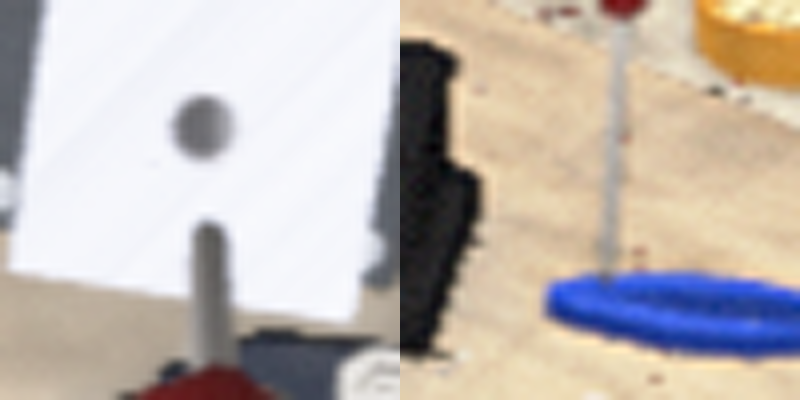

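Tip is within about 0.7 mm of below the TCP in both views. Now hovering over the hole to check tip and ring in one image.

```bash
python3 - <<'E'
from h import *
np.set_printoptions(precision=4,suppress=True)
H=np.array([.4588,.1444])
move_ptp([*H,.25],Q); 
servo_line([*H,.1925],rate=.1); sleep(.4)
c=capture("wrist"); s=capture("scene"); np.savez("w3.npz",**c)
p=current_position(); print(p,current_force(),current_clock(),c["intrinsics"][0])
print("ring",ring(c,r=.02)); print("scene ring",ring(s,r=.02))
g=c["R"]@np.array([*p[:2],.06])+c["t"]; q=c["intrinsics"]@g/g[2]; print("hole exp px",q)
for o in (.1125,): print("tip world wrist px(321,228.5)",world(c,321,228.5,h=p[2]-o)-p)
g=s["R"]@np.array([*p[:2],.06])+s["t"]; q2=s["intrinsics"]@g/g[2]; print("scene exp hole",q2)
a=cv2.resize(c["image"][190:240,295:345],(400,400),interpolation=cv2.INTER_CUBIC)
i,j=int(q2[0]),int(q2[1]); print(i,j)
b=cv2.resize(s["image"][j-30:j+20,i-25:i+25],(400,400),interpolation=cv2.INTER_CUBIC)
cv2.imwrite("pics/z3.png",np.hstack([a,b]))
E
```

```text
[0.4589 0.1445 0.1927] [-0.0833 -0.2344 -0.5786] 14.0333 [365.7305   0.     321.1284]
ring (198, (np.float64(320.6111111111111), np.float64(222.54040404040404)), (320.7897033691406, 223.27545166015625), (18.826976776123047, 19.376834869384766), array([0.4594, 0.144 , 0.06  ]), array([0.4588, 0.1439, 0.06  ]))
scene ring (26, (np.float64(235.69230769230768), np.float64(251.80769230769232)), (235.75335693359375, 248.43667602539062), (8.544363975524902, 15.012809753417969), array([0.4629, 0.1499, 0.06  ]), array([0.4727, 0.1605, 0.06  ]))
hole exp px [320.1311 223.1524   1.    ]
tip world wrist px(321,228.5) [-0.0004 -0.0008 -0.1125]
scene exp hole [235.9973 253.3836   1.    ]
235 253
```

View pics/z3.png

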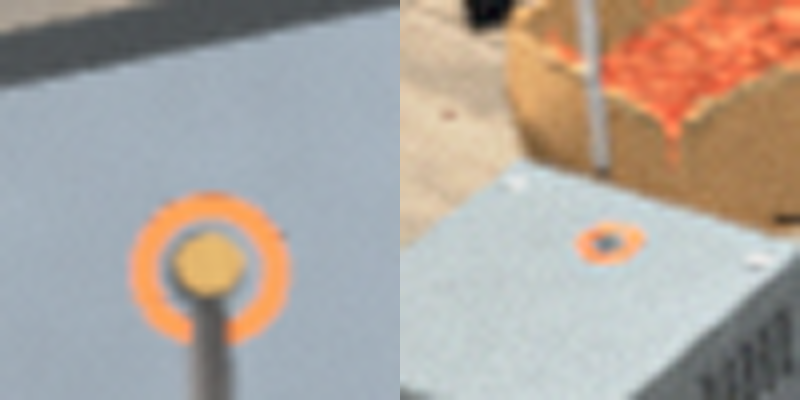

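The wrist view shows the ring centred at px (321,223) with the brass cap visible through the hole. The tip, at (321,228), lines up to about 0.3 mm once height is accounted for. Descending with force guard.

```bash
cat >> h.py <<'E'
def tray(c):
    W=cloud(c); hsv=cv2.cvtColor(c["image"],cv2.COLOR_BGR2HSV).astype(int)
    m=(hsv[...,0]>98)&(hsv[...,0]<125)&(hsv[...,1]>140)&(abs(W[...,0]-.35)<.08)&(W[...,1]>.06)&(W[...,1]<.22)&(W[...,2]>.005)&(W[...,2]<.05)
    return int(m.sum()), np.median(W[m],0).round(4) if m.any() else None
E
cat > press.py <<'E'
from h import *
np.set_printoptions(precision=4,suppress=True)
X,Y=.4591,.1446
servo_line([X,Y,.185],rate=.05); sleep(.4)
f0=np.mean([current_force() for _ in range(5)],0); print("f0",f0,tray(capture("scene")))
hit=servo_line([X,Y,.158],rate=.03,contact_N=2.5); sleep(.2)   # tip to 14.5 mm below the mouth
print("hole",hit,current_position(),current_force()-f0,current_clock())
if hit: raise SystemExit("rim contact")
hit=servo_line([X,Y,.1345],rate=.01,contact_N=2.5)
zc=current_position()[2]; print("cap",hit,zc,"tip depth mm",(.1725-zc)*1e3,current_force()-f0,current_clock())
if not hit: raise SystemExit("no cap")
for i in range(1,14):
    servo_line([X,Y,zc-.0005*i],rate=.01); sleep(.1)
    f=current_force()-f0; n,w=tray(capture("scene"))
    print(i,current_position()[2]-zc,f,n,w,round(current_clock(),2))
    if np.linalg.norm(f)>9 or (w is not None and w[0]<.348 and n>10): break
E
python3 press.py
```

```text
f0 [ 0.006  -0.1217 -0.2468] (313, array([0.3737, 0.1259, 0.0232]))
hole False [0.4593 0.1446 0.1582] [-1.1091 -0.1921 -0.0973] 16.0333
cap True 0.1507882562412216 tip depth mm 21.71174375877838 [0.0412 0.8763 3.9549] 17.05
1 -0.00034728812524426056 [-0.6852  0.168   4.5068] 316 [0.3737 0.1247 0.023 ] 17.45
2 -0.0010159069965023637 [ 0.02   -0.3887  4.6552] 314 [0.3732 0.1232 0.023 ] 17.85
3 -0.0015209034692401646 [-0.0209 -0.5283  4.3239] 314 [0.3735 0.1253 0.0229] 18.25
4 -0.0019869165618927875 [0.3031 0.3789 4.0763] 314 [0.3737 0.1254 0.0227] 18.65
5 -0.0024853953791899586 [0.1994 0.4055 4.848 ] 316 [0.3733 0.1253 0.0228] 19.05
6 -0.0029837518310402433 [-0.103  -0.4707  5.3072] 318 [0.3737 0.124  0.023 ] 19.45
7 -0.0034879519844093765 [0.0003 0.3081 5.6478] 315 [0.3734 0.1253 0.0229] 19.85
8 -0.004004696035186828 [0.143  1.2554 5.7839] 314 [0.3734 0.125  0.0234] 20.25
9 -0.004517452629620916 [0.6086 0.2756 4.5299] 313 [0.3728 0.1244 0.0233] 20.65
10 -0.00514634011178039 [ 0.0206 -0.0241  3.7169] 321 [0.3399 0.1174 0.023 ] 21.05
```

The tray sprang out: its front moved from x=0.373 to 0.340. Retracting and returning the driver to the stand.

```bash
python3 - <<'E'
from h import *
np.set_printoptions(precision=4,suppress=True)
servo_line([.4591,.1446,.25],rate=.1); print("tray",tray(capture("scene")))
move_ptp([.522,-.215,.25],Q); sleep(.3)
c=capture("wrist"); np.savez("w4.npz",**c)
hit=servo_line([.522,-.215,.185],rate=.08,contact_N=3); sleep(.2); print("above/in",hit,current_position(),current_force())
if not hit:
    hit=servo_line([.522,-.215,.1155],rate=.05,contact_N=4); sleep(.2); print("down",hit,current_position(),current_force(),current_clock())
a=cv2.resize(c["image"][200:250,295:345],(400,400),interpolation=cv2.INTER_CUBIC)
s=capture("scene"); b=cv2.resize(s["image"][200:320,320:440],(400,400),interpolation=cv2.INTER_CUBIC)
cv2.imwrite("pics/z4.png",np.hstack([a,b]))
E
```

```text
tray (323, array([0.3398, 0.1169, 0.0231]))
above/in False [ 0.5224 -0.2152  0.1856] [ 0.1893 -0.6904 -1.0075]
down True [ 0.522  -0.215   0.1158] [0.4335 0.4306 5.4168] 26.7167
```

View pics/z4.png

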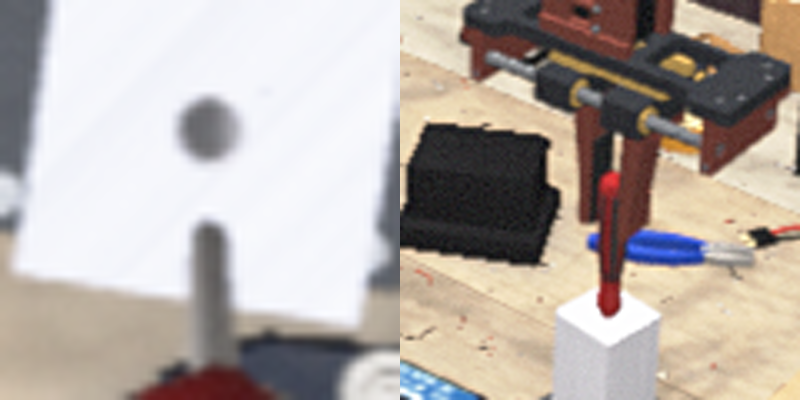

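The tip lined up as before, and the driver is seated: shoulder contact at TCP z 0.1158, and the handle sits on the stand top. Releasing.

```bash
python3 - <<'E'
from h import *
np.set_printoptions(precision=4,suppress=True)
move_gripper(.088); sleep(.3); servo_line([.522,-.215,.30],rate=.12); sleep(.5)
c=capture("wrist"); s=capture("scene"); print("tray",tray(s),"gap",current_finger_gap(),current_force(),current_clock())
for n,k in (("wrist",c),("scene",s)):
    W=cloud(k); hsv=cv2.cvtColor(k["image"],cv2.COLOR_BGR2HSV).astype(int)
    red=((hsv[...,0]<8)|(hsv[...,0]>172))&(hsv[...,1]>120)&(abs(W[...,0]-.522)<.03)&(abs(W[...,1]+.215)<.03)&(W[...,2]<.19)&(W[...,2]>.085)
    for lo,hi in ((.09,.12),(.165,.19)):
        m=red&(W[...,2]>lo)&(W[...,2]<hi)
        if m.sum()>3: print(n,lo,m.sum(),np.median(W[m],0),"max z",W[m][:,2].max())
for q in ["blue_driver","solder_reel","battery_pack","cutters","bottle"]:
    print(q,[(round(x["conf"],2),np.round(x["xy"])) for x in spot_in("scene",q)[:1]])
cv2.imwrite("pics/s5.png",cv2.resize(s["image"][200:380,180:440],(800,554),interpolation=cv2.INTER_CUBIC))
E
```

```text
tray (325, array([0.3398, 0.1176, 0.0233])) gap 0.0877485859259754 [-0.0924 -0.2048 -0.123 ] 30.525
wrist 0.09 35 [ 0.5276 -0.2145  0.1   ] max z 0.11942261424911783
wrist 0.165 293 [ 0.5237 -0.2148  0.1765] max z 0.17870486016548498
scene 0.09 59 [ 0.5173 -0.2171  0.1022] max z 0.11912887228625407
scene 0.165 61 [ 0.5178 -0.2157  0.1744] max z 0.178556864977401
blue_driver [(0.55, array([261., 311.]))]
solder_reel [(0.75, array([277., 295.]))]
battery_pack [(0.55, array([325., 321.]))]
cutters [(0.63, array([404., 278.]))]
bottle [(0.82, array([462., 282.]))]
```

View pics/s5.png

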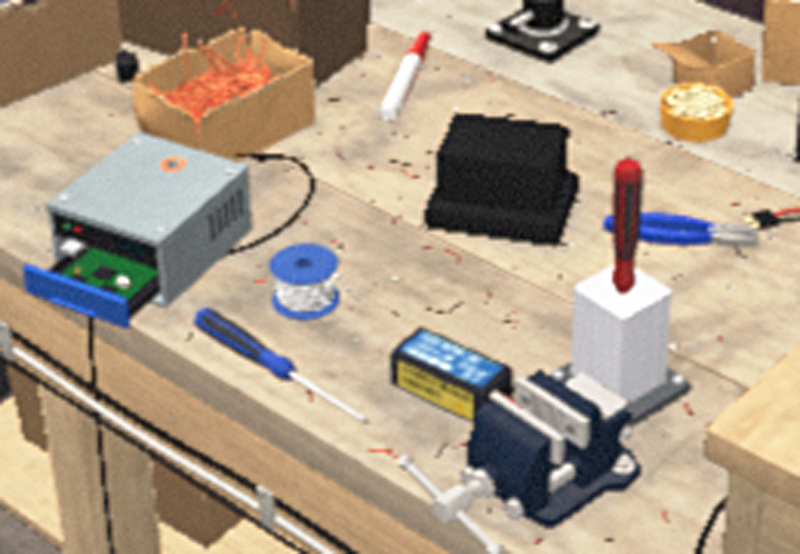

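The tray is out at crop (80,290) with the board visible. The driver stands home at (625,225), and the other things look unmoved. Handing in.

```bash
python3 -c "
from bench import *
close_job(); print(current_clock())"
```

```text
the job is handed in; nothing more can be done
the job is handed in; nothing more can be done
```

The tray is out, the red driver is back in its stand, and I handed the job in at about 31 s on the robot's clock; no verdict is reported.

- **Release:** I lined the tip up with the orange ring in the wrist camera to about 0.3 mm. The tip met the cap about 22 mm below the mouth. I pressed in 0.5 mm steps, and the tray sprang out after about 5 mm. The highest tool force I read was about 6 N.
- **Tray:** its front moved about 35 mm between the scene pictures before and after the press. It had not moved again when I checked before handing in.
- **Driver:** the shoulder met the stand's top at the same height as when I picked it up. After release the handle's end is at z 0.1765, the same as at the start, and the driver looks upright.
- **Robot:** the gripper is open and about 0.18 m above where it held the driver, touching nothing.
- **Other things:** the blue driver, solder reel, battery pack and cutters were found within about 3 px of where they started. I compared the bottle only by eye, in the wrist pictures up to when I lifted the driver, because the one first-picture scene match I had for it was a false one.

**Disagreements:** the network's hole position in the wrist picture was about 26 px off, so I used the ring's colour instead. The top camera placed the hole 1 to 1.5 mm from where the wrist camera did, and I used the wrist value.

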